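# Change the bends in the two-place clamping jig

### The job

The small jig on the left of the bench (not the big welding jig at the far right) holds two finished hairpin bends: flip its red-handled toggle clamps open, lay both finished bends on the rack, put a waiting hairpin bend into each place of the jig instead and flip the clamps shut on them; a bend left over goes on the rack too. Every bend must lie level and at rest, turned so that the open ends of both its legs lie down in a pair of notches and its closed end rests, about centred, on the plain bar nearer the robot, one bend to a place. Do not knock over the coffee cup.

Things in the scene. Friction and masses are not known exactly. Their poses are not given: they have to be found in the camera images.
- bend_jig0: Finished, starts clamped in the jig: hairpin bend of plain 14 mm steel tube, 136 long, 52 wide: two parallel legs 38 apart, joined by a half-round closed end. 0.11 to 0.23 kg. Origin: balance point midway between the legs, half-way up, 69 from the open ends; legs straight from 41 behind it. x along the legs to the open ends, y across, z normal to its flat; same either way up.
- bend_jig0_crown (a point): Middle of the closed end of bend_jig0, on the tube's centre line, 60 mm behind the bend's own point along its -x.
- bend_jig1: Finished, starts clamped in the jig: hairpin bend of plain 14 mm steel tube, 136 long, 52 wide: two parallel legs 38 apart, joined by a half-round closed end. 0.11 to 0.23 kg. Origin: balance point midway between the legs, half-way up, 69 from the open ends; legs straight from 41 behind it. x along the legs to the open ends, y across, z normal to its flat; same either way up.
- bend_jig1_crown (a point): Middle of the closed end of bend_jig1, on the tube's centre line, 60 mm behind the bend's own point along its -x.
- bend_a: Waiting on the bench (may be absent): hairpin bend of plain 14 mm steel tube, 136 long, 52 wide: two parallel legs 38 apart, joined by a half-round closed end. 0.11 to 0.23 kg. Origin: balance point midway between the legs, half-way up, 69 from the open ends; legs straight from 41 behind it. x along the legs to the open ends, y across, z normal to its flat; same either way up.
- bend_a_crown (a point): Middle of the closed end of bend_a, on the tube's centre line, 60 mm behind the bend's own point along its -x.
- bend_b: Waiting on the bench (may be absent): hairpin bend of plain 14 mm steel tube, 136 long, 52 wide: two parallel legs 38 apart, joined by a half-round closed end. 0.11 to 0.23 kg. Origin: balance point midway between the legs, half-way up, 69 from the open ends; legs straight from 41 behind it. x along the legs to the open ends, y across, z normal to its flat; same either way up.
- bend_b_crown (a point): Middle of the closed end of bend_b, on the tube's centre line, 60 mm behind the bend's own point along its -x.
- bend_c: Waiting on the bench (may be absent): hairpin bend of plain 14 mm steel tube, 136 long, 52 wide: two parallel legs 38 apart, joined by a half-round closed end. 0.11 to 0.23 kg. Origin: balance point midway between the legs, half-way up, 69 from the open ends; legs straight from 41 behind it. x along the legs to the open ends, y across, z normal to its flat; same either way up.
- bend_c_crown (a point): Middle of the closed end of bend_c, on the tube's centre line, 60 mm behind the bend's own point along its -x.
- rack_seat0 (a point): Place 1 of 3 on the rack, 95 mm apart along y: where the point of a bend lying right comes, 43 mm above the bench, the bend's x along this x. x (level) runs from the plain rest bar to the notched bar, z up. Two V notches (90 degrees, 14 deep) at y = -19 and +19 mm in a 12 mm bar at x = +50; tooth tops 4 mm above this point.
- rack_seat1 (a point): Place 2 of 3 on the rack, 95 mm apart along y: where the point of a bend lying right comes, 43 mm above the bench, the bend's x along this x. x (level) runs from the plain rest bar to the notched bar, z up. Two V notches (90 degrees, 14 deep) at y = -19 and +19 mm in a 12 mm bar at x = +50; tooth tops 4 mm above this point.
- rack_seat2 (a point): Place 3 of 3 on the rack, 95 mm apart along y: where the point of a bend lying right comes, 43 mm above the bench, the bend's x along this x. x (level) runs from the plain rest bar to the notched bar, z up. Two V notches (90 degrees, 14 deep) at y = -19 and +19 mm in a 12 mm bar at x = +50; tooth tops 4 mm above this point.
- rack: The rack, fixed to the bench: grey base plate 160 x 280 x 8 mm, dark notched bar on its far side, plain rest bar (30 mm wide, middle at x = -60, top 36 mm above the bench) on the near side with a stop strip behind it (x = -82 to -87, 46 mm high). Free down to the plate between the bars, x = -45 to +44. Origin under the middle place; x and y as the places.
- jig: The small jig, fixed to the bench at the left: aluminium base plate 215 x 190 x 8 mm with two like places side by side, 100 mm apart along y, each with a notched bar on the far end, a rest bar, and a toggle clamp with a red handle on the near end. Origin midway between the places, at the bench; x from the clamps to the notched bars, z up.
- jig_seat0 (a point): The right-hand (-y) place of the jig: where the point of a bend lying right comes, 43 mm above the bench, the bend's x along this x; notched bar and rest bar as in a place of the rack (no stop strip). clamp0's rubber pad (50 mm wide) presses on the bend at x = -42 mm; the open clamp stands up at x = -75 to -130, to 145 mm above the bench.
- clamp0 (a joint): right-hand (-y) toggle clamp: 0 clamped on a bend (handle upright, arm level), -0.08 shut with no bend under it, 1.4 fully open (handle laid over to the near side, jig -x, arm upright). Over centre at 0.66: a spring drives it shut below, open above, about 4 N at the handle at either end, where it stays by itself. Handle and arm are one rigid lever.
- clamp0_handle (a point): Grip point of clamp0's red handle: on the centre line of a round grip 18 mm thick, 85 mm from the hinge; the grip runs from 40 to 107 mm from the hinge. z runs along the handle away from the hinge, y along the hinge axis.
- clamp0_hinge (a point): Point on clamp0's hinge axis, 64 mm above the bench; axes as the jig: the hinge axis is y (level), the handle swings in the x-z plane from upright towards -x as it opens.
- jig_seat1 (a point): The left-hand (+y) place of the jig: where the point of a bend lying right comes, 43 mm above the bench, the bend's x along this x; notched bar and rest bar as in a place of the rack (no stop strip). clamp1's rubber pad (50 mm wide) presses on the bend at x = -42 mm; the open clamp stands up at x = -75 to -130, to 145 mm above the bench.
- clamp1 (a joint): left-hand (+y) toggle clamp: 0 clamped on a bend (handle upright, arm level), -0.08 shut with no bend under it, 1.4 fully open (handle laid over to the near side, jig -x, arm upright). Over centre at 0.66: a spring drives it shut below, open above, about 4 N at the handle at either end, where it stays by itself. Handle and arm are one rigid lever.
- clamp1_handle (a point): Grip point of clamp1's red handle: on the centre line of a round grip 18 mm thick, 85 mm from the hinge; the grip runs from 40 to 107 mm from the hinge. z runs along the handle away from the hinge, y along the hinge axis.
- clamp1_hinge (a point): Point on clamp1's hinge axis, 64 mm above the bench; axes as the jig: the hinge axis is y (level), the handle swings in the x-z plane from upright towards -x as it opens.
- cup: Brown paper coffee cup, 88 mm across and 98 mm high, standing loose behind the rack; origin at the middle of its underside. Not to be knocked over.
There are look-alikes about, which are no part of the job. What is shaped like the bend_jig0 but purple or yellow is not meant.

How it is judged:
By the outcome, as a careful person would: the job done as asked, in the order asked, and still so for the second after the job is handed in, with the robot touching nothing.
Of bend_a, bend_b, bend_c only 2 to 3 are there at a start; the rules pass over those that are not, and their reading is None.
At some moment in a run one of bend_a, bend_b, bend_c may be knocked a few centimetres aside while the robot is not near it.
Once in a run the grip may slacken for a moment while it holds something.
It also fails if it takes over 210 s, if anything falls off the work surface, if the arm or the gripper's body presses on something with over 40 N, if the wrist force passes 120 N, or if a joint passes its speed limit or range.

### The arm

A 6-joint arm with a two-finger parallel gripper is mounted at the origin on a cart in front of the work surface, level with it; the furniture and walls round the work are solid. World frame = base frame: x ahead of the robot, y to its left, z up, the work surface at z = 0. Lengths are in m, angles in rad, forces in N, time in s.
With the tool pointing down it reaches from about 0.425 to 0.95 m from the base axis. Payload 3.5 kg.
Tool frame: the origin (TCP) lies midway between the tips of the shut fingers; the grasp point (between the pads) lies 19 mm behind it; z points along the fingers, y is the line along which they close (so a half turn about z gives the same grasp; the last joint's range is limited). The gripper opens to 85 mm and grips with 20 to 120 N. Pads are 22 mm wide; open, the fingers measure 114 mm over their backs; the gripper's body (76 mm by 85 mm) begins 54 mm behind the grasp point. The pads swing forward as they close: fully open they stand 13 mm farther back than shut.
Start: joints at [1.098, 0.286, 1.577, -0, 1.279, -0.15], TCP at [0.214, 0.64, 0.231] pointing down, gripper open.
Joint ranges: [-2.77, 2.77], [-0.9, 2.22], [0.21, 2.48], [-1.53, 4.67], [0.24, 2.81], [-2.84, 2.84]. Speed limits (rad/s): [2.79, 2.79, 3.14, 3.14, 3.14, 3.14].

### API

Orientations are given as a unit quaternion [x, y, z, w].
In Python, from plant import get_state, read_camera, ctrl gives the robot as it stands.
- The arm moves only by the shell command python3 -m crank 'ROWS' [FORCE]. ROWS is JSON, a list of rows, each a list of 3 entries, a list of its own where there are three numbers: the shift along the tool's x, y, z in mm, then the turn about the tool's z in degrees, then the closure in counts, from 0 (fully open) to 255 (shut). In form: [[[tx, ty, tz], yaw, claw], ...]. A call has 1 to 10 rows; each row is the pose to reach, as a shift and turn from the pose commanded when the call began, along the tool's axes at that moment; what a row does not reach only later rows make up. A row lasts 1/10 s, in which the tool goes at most 50 mm and 8.59 degrees, less where a joint would pass 70% of its speed; a pose out of reach is approached as far as the arm can. A call with a gripper value outside its range is refused whole. The fingers move at their own pace and stop on an object; FORCE is the grip in N (left out, the last holds). Time passes only in rows, so rows that repeat a pose let the fingers close. It gives the time, the measured TCP pose, the force, the opening and the grip force at its end, in the units of the state.
- get_state(): the state, without advancing time (a new reading comes with each control period).
- read_camera(name): name is "scene" or "top" or "wrist"; returns a dict with "frame" (420x560x3 uint8, blue, green, red), "range_z" (420x560 float32, m along the optical axis (not along the pixel's ray), 0 where there is no reading), "vfov" (degrees; the focal length in pixels is half the picture's height over the tangent of half this angle, whatever the lens; pixels are square), "cx", "cy" (the principal point, pixels), "origin" and "orientation" of the camera in the world. Camera axes: x right, y down, z forward; pixel columns grow to the right and rows downward; lengths in m; the calibration is good to about 2 mm. A picture is of the moment at which its call begins.
- ctrl.sign_off(): hands the job in; it is judged then, once.
The state is a dict: "time": time; "qpos": joint angles; "dq": joint speeds; "joint_efforts": joint torques, N m; "eef_pos": TCP position; "tcp_rot": TCP orientation; "contact_force": force on the tool from outside, world axes, zero at the start; "wrist_torque": the same for the moment, N m; "opening": opening from 0.0 (shut) to 1.0 (fully open); "finger_force": force on a finger pad.
Only numpy, scipy, OpenCV 4.12 (cv2) and the standard library are available. Lean on these libraries where they do the work, as an engineer would, in place of code of your own. Each camera call takes 0.05 s, during which the arm holds its last target. There are 200 camera calls.

## Working session

There is one attempt and no reset: what is moved stays moved. The work goes in short steps, Python scripts to look and compute and a shell command to move; the robot and the scene stay as the last step left them, time stands still between calls to the robot, and variables do not carry over. Pictures are saved under pics/ and viewed, at most 14 in all, crops included, and the job is handed in when it is done.

```bash
ls; mkdir -p pics
cat > h.py <<'E'
import numpy as np, cv2
from plant import get_state, read_camera, ctrl
from scipy.spatial.transform import Rotation as R
def snap(n,save=None):
    c=read_camera(n)
    if save:
        cv2.imwrite(f'pics/{save}.png',c['frame']); np.savez(f'pics/{save}.npz',**{k:np.array(v) for k,v in c.items()})
    return c
def load(s): return dict(np.load(f'pics/{s}.npz'))
def cloud(c):
    z=c['range_z'];h,w=z.shape;f=h/2/np.tan(np.radians(float(c['vfov']))/2)
    u,v=np.meshgrid(np.arange(w),np.arange(h))
    P=np.dstack([(u-c['cx'])/f*z,(v-c['cy'])/f*z,z])
    return P@R.from_quat(c['orientation']).as_matrix().T+c['origin']
def tool(world):  # world xyz -> shift in tool axes mm from present pose
    s=get_state(); return 1000*R.from_quat(s['tcp_rot']).inv().apply(np.array(world)-s['eef_pos'])
E
python3 - <<'E'
from h import *
s=get_state();print(s)
for n in('scene','top','wrist'):
    c=snap(n,n+'0');print(n,c['vfov'],c['origin'],c['orientation'])
E
```

```text
pics
{'time': 0.0, 'qpos': array([ 1.09798389e+00,  2.87210405e-01,  1.57818413e+00, -6.73240666e-06,
        1.27861091e+00, -1.50004463e-01]), 'dq': array([-0.00164274,  0.0013017 ,  0.0018441 , -0.00011118, -0.00079354,
        0.00157421]), 'joint_efforts': array([ 1.90652347e-03, -4.05990386e+01, -2.92626089e+01, -2.99738679e-05,
        5.88022638e-03, -2.77759042e-06]), 'eef_pos': array([0.21380156, 0.63954577, 0.2299135 ]), 'tcp_rot': array([ 1.60703028e-01,  9.87002068e-01, -1.14935784e-03, -3.66571482e-04]), 'contact_force': array([-0.00385232,  0.25466382, -0.93175927]), 'wrist_torque': array([0.02896197, 0.0390907 , 0.00303876]), 'finger_force': 0.0, 'opening': 1.000989232294777}
scene 46.444042658528815 [-0.79782646  0.91274628  0.77436428] [-0.41770788  0.71930475 -0.4736664   0.28941481]
top 54.786604487932905 [0.39002981 0.15690785 1.29903299] [-0.69734718  0.71220258 -0.0460987   0.06594931]
wrist 69.56545350538514 [0.1366536  0.66474976 0.37177073] [0.80083619 0.57675926 0.09292791 0.13181257]
```

```bash
python3 -c "
import cv2
i=cv2.imread('pics/top0.png');cv2.imwrite('pics/top0b.png',cv2.resize(i,(800,600)))"
```

```text
(no output)
```

View pics/top0b.png

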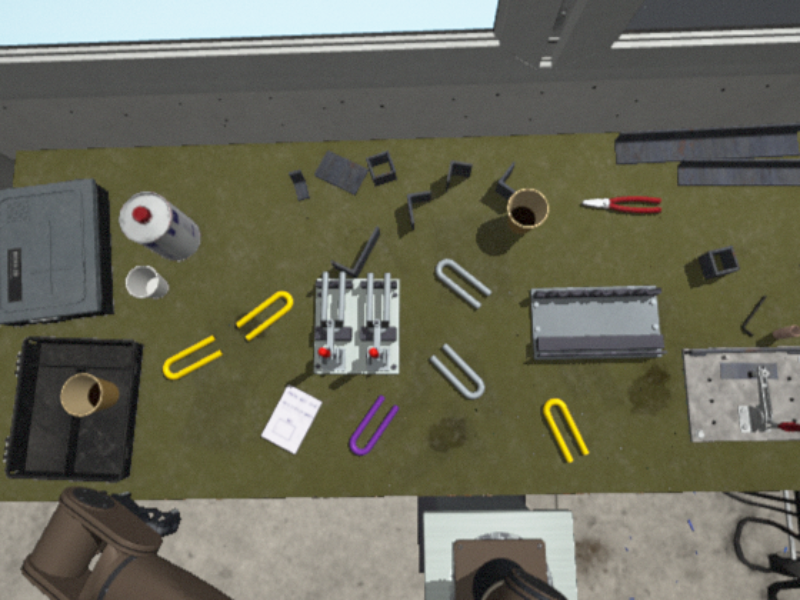

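View pics/scene0.png

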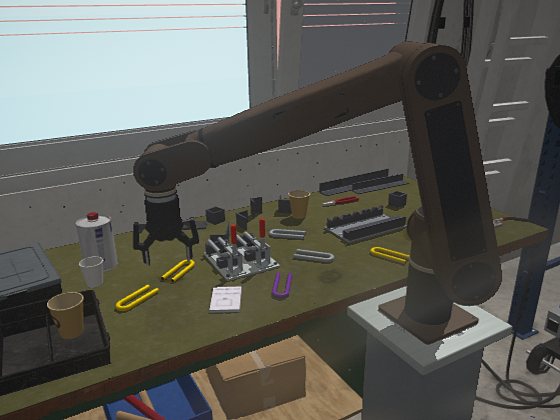

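The top picture (800x600) shows the jig at about (357,326), with its clamped bends at (332,310) and (380,310) and red handles at (324,352) and (374,352). The rack is at (596,323) and the cup at (528,208).

Candidates for waiting bends:
- Grey at (463,283) and (458,370): these are the ones I want.
- Yellow at (267,315), (192,358) and (566,430): look-alikes.
- Purple at (374,425): look-alike.

Next I'll measure and take one close crop.

Run:
```python
from h import *
c=load('top0');P=cloud(c);k=.7
for name,(u0,u1,v0,v1),(z0,z1) in [('jig',(310,405,270,380),(.004,.02)),('rack',(520,670,280,365),(.003,.02)),('rackbars',(520,670,280,365),(.03,.06)),('bendA',(430,495,255,310),(.006,.03)),('bendB',(428,490,340,402),(.006,.03)),('red',(310,392,340,365),(.12,.2)),('cup',(500,552,185,235),(.08,.12))]:
    sl=(slice(int(v0*k),int(v1*k)),slice(int(u0*k),int(u1*k)))
    Q=P[sl].reshape(-1,3);col=c['frame'][sl].reshape(-1,3).astype(int);m=(Q[:,2]>z0)&(Q[:,2]<z1)
    if name in('bendA','bendB'): m&=(col.max(1)>90)
    Q=Q[m];r=cv2.minAreaRect(Q[:,:2].astype(np.float32)*1000)
    print(name,m.sum(),Q.mean(0).round(4),r, Q[:,2].min().round(3),Q[:,2].max().round(3))
i=c['frame'][170:300,210:480];cv2.imwrite('pics/crop1.png',cv2.resize(i,(800,385),interpolation=cv2.INTER_CUBIC))
```

```text
jig 2059 [0.5488 0.2971 0.0085] ((562.3646850585938, 300.3411865234375), (212.1770477294922, 247.7895050048828), 88.89946746826172) 0.004 0.02
rack 2881 [ 0.562  -0.2302  0.0077] ((555.8336791992188, -230.40916442871094), (328.1507873535156, 187.38816833496094), 88.6054458618164) 0.003 0.02
rackbars 1396 [ 0.5335 -0.2345  0.0379] ((551.7532348632812, -233.7844696044922), (270.9279479980469, 143.66799926757812), 89.84536743164062) 0.03 0.052
bendA 335 [0.6551 0.0628 0.0121] ((654.3982543945312, 60.81719207763672), (134.91201782226562, 50.76346206665039), 48.791255950927734) 0.006 0.021
bendB 363 [0.4457 0.0715 0.0119] ((453.06805419921875, 71.20796966552734), (121.75996398925781, 127.4708251953125), 0.8149768710136414) 0.006 0.02
red 88 [0.4863 0.3026 0.1601] ((486.50103759765625, 301.264404296875), (116.79700469970703, 16.770212173461914), 88.58062744140625) 0.124 0.176
cup 173 [ 0.8018 -0.0866  0.0921] ((793.7239379882812, -80.25265502929688), (85.63961029052734, 86.60994720458984), 2.430734634399414) 0.08 0.103
```

View pics/crop1.png

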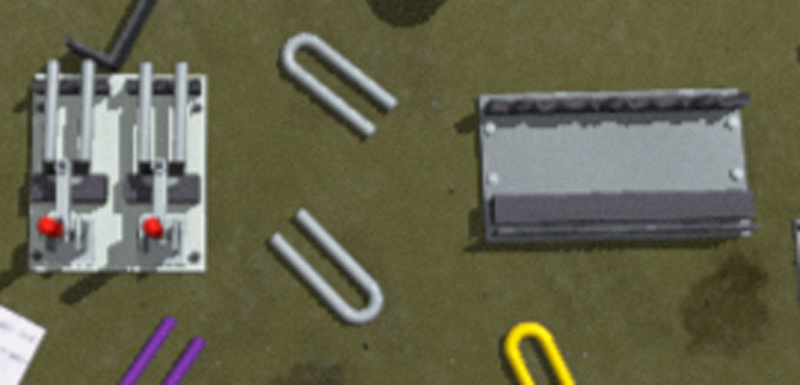

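The crop confirms both grey bends: A has its crown at crop (300,48) and open ends at (385,115); B has its crown at (365,308) and open ends at (285,225). The tubes in the jig are at x = 52/87 and 147/182. There is no third waiting bend.

```bash
cat >> h.py <<'E'
def pix(c,u,v,z):
    h=420;f=h/2/np.tan(np.radians(float(c['vfov']))/2)
    d=R.from_quat(c['orientation']).apply([(u-c['cx'])/f,(v-c['cy'])/f,1]);o=np.array(c['origin'])
    return (o+d*(z-o[2])/d[2])
E
python3 - <<'E'
from h import *
c=load('top0');s=.3375
f=lambda x,y,z:(1000*pix(c,210+x*s,170+y*s,z)[:2]).round(1)
print('jig plate',[f(*p,.008) for p in((37,74),(207,74),(207,271),(30,271))])
print('rack bar',[f(*p,.036) for p in((495,197),(752,193),(495,222),(755,217))])
print('rack notch top',[f(*p,.047) for p in((486,100),(748,95))])
print('legs jig ends',[f(*p,.045) for p in((53,62),(88,62),(146,64),(181,64))])
print('handles',[f(*p,.17) for p in((49,226),(152,226))])
for n,ps in {'A':((300,48),(393,103),(370,130)),'B':((365,308),(301,214),(275,240))}.items():print(n,[f(*p,.007) for p in ps])
print(tool([.53,.30,.33]))
E
```

```text
jig plate [array([667.4, 386.8]), array([662.7, 199.3]), array([447.6, 203.1]), array([451.4, 393.4])]
rack bar [array([ 517.5, -101.6]), array([ 515.9, -368.2]), array([ 491.3, -100.2]), array([ 490.8, -369.1])]
rack notch top [array([619.1, -95.6]), array([ 617.8, -368.6])]
legs jig ends [array([672.1, 363.1]), array([671.2, 325.4]), array([667.4, 263.2]), array([666.5, 225.7])]
handles [array([485.6, 345.9]), array([483.6, 248.4])]
A [array([689.5,  96.4]), array([625.6,  -2.9]), array([596.4,  23.3])]
B [array([405.2,  36. ]), array([506.6, 100.8]), array([479.3, 129.5])]
[-407.54957289 -222.0425514   -99.50564838]
```

```bash
python3 -m crank '[[[-30,-20,-40],-5,255],[[-70,-40,-80],-10,255],[[-110,-60,-100],-17,255],[[-160,-85,-100],-17,255],[[-205,-110,-100],-17,255],[[-250,-135,-100],-17,255],[[-295,-160,-100],-17,255],[[-340,-185,-100],-17,255],[[-390,-210,-100],-17,255],[[-408,-222,-100],-17,255]]' 60
python3 - <<'E'
from h import *
c=snap('wrist','w1');s=get_state();print(s['eef_pos'],s['contact_force'],R.from_quat(s['tcp_rot']).as_matrix().round(3))
cv2.imwrite('pics/w1b.png',cv2.resize(c['frame'],(800,600)))
E
```

```text
time: 1.15
eef_pos: [0.5314, 0.2987, 0.331]
tcp_rot: [0.013, 1.0, 0.0, -0.0]
contact_force: [0.0, -0.0, 0.6]
opening: -0.004
finger_force: 0.0
[0.53610314 0.29274373 0.3305212 ] [ 2.85400363 -3.32144386  0.44243594] [[-0.999  0.032  0.003]
 [ 0.032  0.999 -0.005]
 [-0.003 -0.005 -1.   ]]
```

View pics/w1b.png

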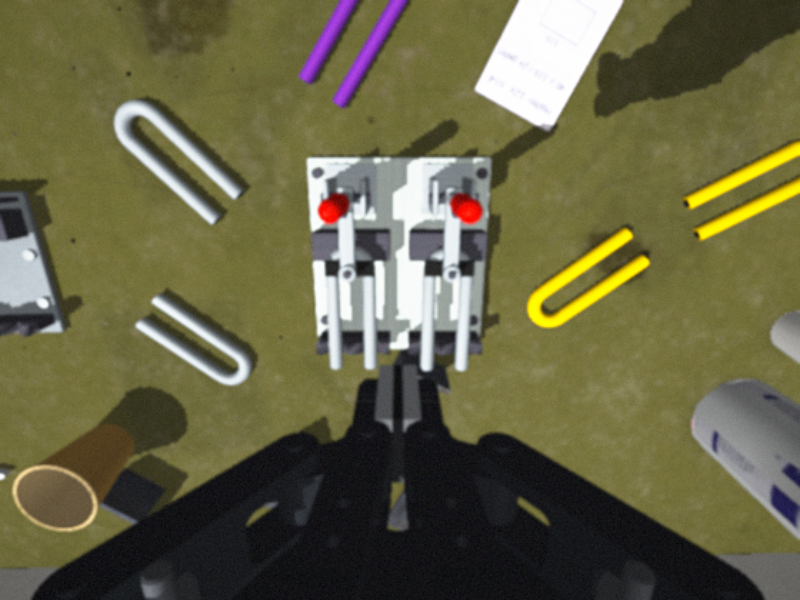

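The wrist view shows the jig with its handles at (333,207) and (468,207). Leg ends are at (335,367)/(371,367) for place 0 and (427,367)/(462,367) for place 1. Pad screws are at (347,273) and (452,273).

Run:
```python
from h import *
c=load('w1');k=.7
f=lambda x,y,z:(1000*pix(c,x*k,y*k,z)[:2]).round(1)
print('plate near',f(308,158,.008),f(490,157,.008))
print('legs',[f(*p,.043) for p in((335,367),(371,367),(427,367),(462,367),(332,285),(370,285),(430,285),(467,285))])
print('handles',[f(*p,.165) for p in((331,209),(469,209))])
print('pad',[f(*p,.07) for p in((347,273),(452,273))])
P=cloud(c)
for n,(x0,x1,y0,y1) in {'h0':(315,350,190,225),'h1':(450,485,190,225),'arm0':(335,358,225,285),'arm1':(440,462,225,285)}.items():
    Q=P[int(y0*k):int(y1*k),int(x0*k):int(x1*k)].reshape(-1,3)
    Q=Q[Q[:,2]>(.12 if n[0]=='h' else .055)];print(n,len(Q),Q.min(0).round(3),Q.max(0).round(3),np.median(Q,0).round(3))
s=get_state();print(s['time'],s['eef_pos'])
```

```text
plate near [450.6 207.9] [454.5 393.8]
legs [array([670.8, 224.4]), array([671.9, 264.3]), array([673.5, 326.3]), array([674.5, 365. ]), array([576.2, 228.2]), array([577.2, 267.6]), array([578.8, 329.8]), array([579.8, 368.2])]
handles [array([484.8, 251.9]), array([487.3, 348.7])]
pad [array([556.6, 248. ]), array([559.2, 349.1])]
h0 345 [0.45  0.242 0.12 ] [0.494 0.3   0.473] [0.484 0.253 0.166]
h1 349 [0.45 0.3  0.12] [0.497 0.359 0.473] [0.487 0.347 0.166]
arm0 460 [0.45  0.233 0.055] [0.563 0.3   0.473] [0.537 0.249 0.069]
arm1 453 [0.45  0.3   0.055] [0.566 0.359 0.473] [0.54  0.348 0.069]
1.2 [0.53610314 0.29274373 0.3305212 ]
```

```bash
python3 -m crank '[[[8,-50,0],0,255],[[8,-50,50],0,255],[[8,-50,100],0,255],[[8,-50,150],0,255],[[8,-50,190],0,255],[[8,-50,205],0,255],[[8,-50,205],0,255],[[8,-50,205],0,255]]'
python3 - <<'E'
from h import *
s=get_state();print(s['eef_pos'],s['contact_force'])
E
```

```text
time: 2.0
eef_pos: [0.5224, 0.2511, 0.1283]
tcp_rot: [0.013, 1.0, 0.0, 0.001]
contact_force: [0.9, 0.1, 0.5]
opening: 0.002
finger_force: 0.0
[0.52241425 0.25114301 0.12833797] [0.92246598 0.09320011 0.52828039]
```

```bash
python3 -m crank '[[[15,0,0],0,255],[[30,0,0],0,255],[[45,0,0],0,255],[[60,0,0],0,255],[[75,0,0],0,255],[[90,0,0],0,255],[[105,0,0],0,255],[[105,0,0],0,255],[[105,0,0],0,255]]'
python3 - <<'E'
from h import *
c=snap('top','t2');s=get_state();print(s['eef_pos'],s['contact_force'])
cv2.imwrite('pics/t2b.png',cv2.resize(c['frame'][180:280,200:300],(600,600)))
E
```

```text
time: 2.9
eef_pos: [0.4164, 0.2536, 0.127]
tcp_rot: [0.013, 1.0, 0.0, 0.001]
contact_force: [0.1, 0.2, 1.1]
opening: -0.002
finger_force: 0.0
[0.41668905 0.25351387 0.12689945] [ 0.00789747 -0.45766805 -0.42487743]
```

View pics/t2b.png

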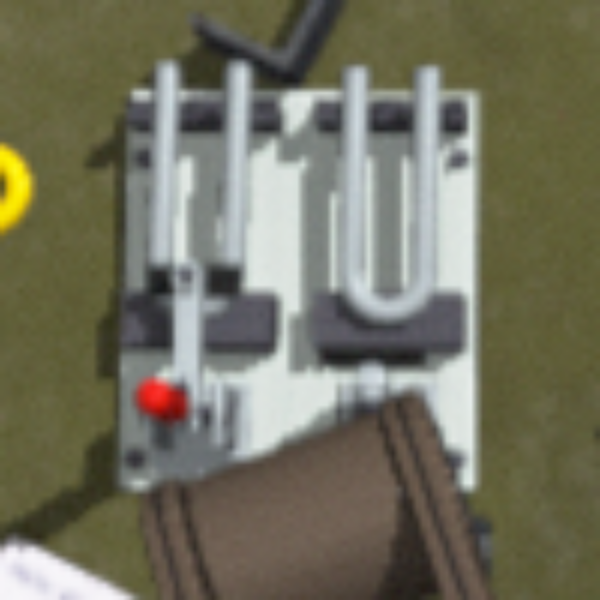

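Clamp 0 is open: its bend at crop (390,200) is uncovered. Clamp 1 at (185,340) is still shut, so that's next.

```bash
python3 -m crank '[[[0,0,-45],0,255],[[0,0,-90],0,255],[[0,0,-125],0,255],[[-35,33,-125],0,255],[[-70,66,-125],0,255],[[-105,100,-125],0,255],[[-105,100,-80],0,255],[[-105,100,-35],0,255],[[-105,100,0],0,255],[[-105,100,0],0,255]]'; python3 -m crank '[[[15,0,0],0,255],[[30,0,0],0,255],[[45,0,0],0,255],[[60,0,0],0,255],[[75,0,0],0,255],[[90,0,0],0,255],[[105,0,0],0,255],[[105,0,0],0,255],[[105,0,-45],0,255],[[105,0,-80],0,255]]';python3 - <<'E'
from h import *
s=get_state();print(tool([.602,.2465,.20]))
E
```

```text
time: 3.95
eef_pos: [0.5202, 0.3486, 0.1189]
tcp_rot: [0.013, 1.0, -0.003, -0.006]
contact_force: [-0.1, 0.1, -0.1]
opening: -0.0
finger_force: 0.0
time: 4.95
eef_pos: [0.4182, 0.3532, 0.2069]
tcp_rot: [0.013, 1.0, -0.0, -0.001]
contact_force: [0.6, 0.8, 0.1]
opening: 0.003
finger_force: 0.0
[-186.51200058 -101.8869323     6.75911936]
```

```bash
python3 -m crank '[[[-40,-20,0],0,0],[[-85,-45,0],0,0],[[-130,-70,0],0,0],[[-170,-92,0],0,0],[[-187,-102,0],0,0],[[-187,-102,0],0,0],[[-187,-102,0],0,0]]'
python3 - <<'E'
from h import *
c=snap('wrist','w3');s=get_state();print(s['eef_pos'],s['contact_force'])
cv2.imwrite('pics/w3b.png',cv2.resize(c['frame'],(800,600)))
E
```

```text
time: 5.65
eef_pos: [0.6024, 0.2467, 0.2058]
tcp_rot: [0.013, 1.0, 0.0, -0.001]
contact_force: [0.6, 0.4, -0.4]
opening: 0.998
finger_force: 0.0
[0.60188903 0.24720623 0.20591793] [ 0.20994004  0.47286326 -0.19378894]
```

View pics/w3b.png

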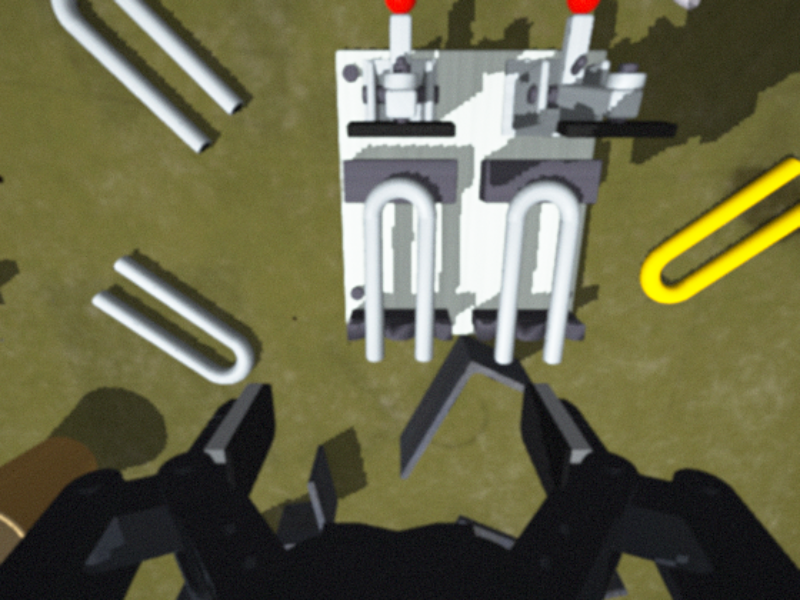

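Both clamps are open. The place 0 bend has its leg ends at (374,358) and (424,358) and its crown at (399,190); place 1 has (505,360)/(553,360) and crown (544,192).

```bash
cat >> h.py <<'E'
def bend(c,e1,e2,cr,z,k=.7):
    a,b,q=[pix(c,p[0]*k,p[1]*k,z)[:2] for p in(e1,e2,cr)]
    m=(a+b)/2;d=m-q;L=np.linalg.norm(d);d/=L
    print('L',L.round(4),'w',np.linalg.norm(a-b).round(4),'pt',(q+.46*(m-q)).round(4),'ang',np.degrees(np.arctan2(d[1],d[0])).round(1))
E
python3 - <<'E'
from h import *
c=load('w3')
bend(c,(374,358),(424,358),(399,190),.043);bend(c,(505,360),(553,360),(544,192),.043)
s=get_state();print(np.degrees(R.from_quat(s['tcp_rot']).as_euler('zyx')),tool([.602,.2465,.2]))
E
```

```text
L 0.1271 w 0.0389 pt [0.602  0.2465] ang -1.5
L 0.1275 w 0.0374 pt [0.6062 0.3468] ang -0.6
[-1.78543406e+02 -8.69385412e-02 -1.79989082e+02] [-0.13789185 -0.70407648  5.91762312]
```

```bash
python3 -m crank '[[[0,-1,50],0,0],[[0,-1,100],0,0],[[0,-1,145],0,0],[[0,-1,170],0,0],[[0,-1,177],0,0],[[0,-1,177],0,0],[[0,-1,177],0,160],[[0,-1,177],0,255],[[0,-1,177],0,255],[[0,-1,177],0,255]]' 80; python3 -m crank '[[[0,0,0],0,255],[[0,0,0],0,255],[[0,0,-10],0,255],[[0,0,-40],0,255],[[0,0,-80],0,255],[[0,0,-120],0,255],[[0,0,-160],0,255],[[0,0,-170],0,255]]'
python3 - <<'E'
from h import *
c=load('top0');s=.3375
# rack seats from rest bar / notch bar picture
f=lambda x,y,z:pix(c,210+x*s,170+y*s,z)[:2]
st=get_state();print(st['eef_pos'],st['finger_force'],st['contact_force'],tool([.56,-.14,.21]))
E
```

```text
time: 6.7
eef_pos: [0.6051, 0.2466, 0.033]
tcp_rot: [0.013, 1.0, 0.001, 0.003]
contact_force: [-0.9, 2.1, 4.2]
opening: 0.574
finger_force: 81.6
time: 7.5
eef_pos: [0.6058, 0.246, 0.2067]
tcp_rot: [0.013, 1.0, 0.001, 0.006]
contact_force: [1.1, 1.4, -1.2]
opening: 0.575
finger_force: 82.9
[0.60577489 0.2459803  0.20666077] 82.85635471343994 [ 1.07631681  1.39208995 -1.24464231] [  35.58751936 -387.03754838   -4.76964942]
```

```bash
python3 -m crank '[[[4,-43,0],-1,255],[[8,-86,0],-1,255],[[12,-129,0],-1,255],[[16,-172,0],-1,255],[[20,-215,0],-1,255],[[24,-258,0],-1,255],[[28,-301,0],-1,255],[[32,-344,0],-1,255],[[32,-387,0],-1,255],[[32,-387,0],-1,255]]'; python3 -m crank '[[[0,0,0],0,255],[[0,0,0],0,255],[[0,0,0],0,255]]';python3 - <<'E'
from h import *
c=snap('wrist','w4');s=get_state();print(s['eef_pos'],s['finger_force'])
cv2.imwrite('pics/w4b.png',cv2.resize(c['frame'],(800,600)))
E
```

```text
time: 8.5
eef_pos: [0.5597, -0.1452, 0.198]
tcp_rot: [0.007, 1.0, -0.001, -0.001]
contact_force: [0.7, 0.8, -2.1]
opening: 0.574
finger_force: 83.2
time: 8.8
eef_pos: [0.5607, -0.1391, 0.1987]
tcp_rot: [0.003, 1.0, 0.0, -0.0]
contact_force: [0.2, 1.0, -1.8]
opening: 0.574
finger_force: 83.2
[ 0.56088317 -0.1392061   0.19898464] 83.15441250801086
```

View pics/w4b.png

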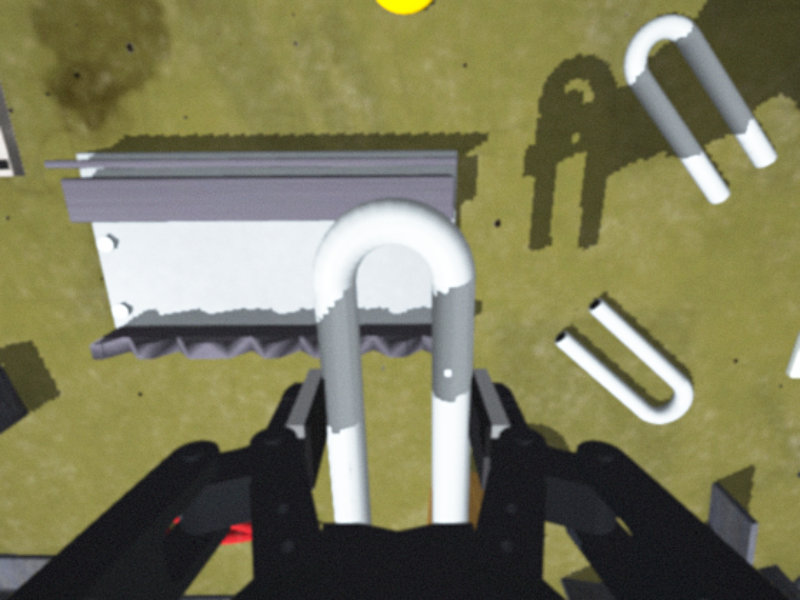

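The held bend has its crown at (394,220), with legs at x≈337/452. The rack rest bar has corners (63,181), (457,177), (70,220) and (457,218); the notched bar is along y≈347.

Run:
```python
from h import *
c=load('w4');k=.7
f=lambda x,y,z:(1000*pix(c,x*k,y*k,z)[:2]).round(1)
print('rest',[f(*p,.036) for p in((63,181),(457,177),(70,220),(457,218))])
print('plate',f(117,327,.008),f(95,225,.008))
for z in(.205,.209):print('crown',f(394,220,z),'legs',f(338,400,z),f(452,400,z),f(338,300,z),f(452,300,z))
P=cloud(c);Q=P[int(325*k):int(362*k),int(90*k):int(440*k)].reshape(-1,3)
Q=Q[(Q[:,2]>.028)&(Q[:,2]<.06)]
y=Q[:,1]*1000;b=np.arange(-375,-145,6)
print([(int(a+3),round(np.percentile(Q[(y>=a)&(y<a+6),2],90)*1000)) for a in b if ((y>=a)&(y<a+6)).sum()>2]);print(Q.mean(0))
i=c['frame'][225:260,60:330];cv2.imwrite('pics/w4c.png',cv2.resize(i,(800,104),interpolation=cv2.INTER_CUBIC))
```

```text
rest [array([ 494.4, -367.7]), array([493.7, -99.5]), array([ 520.8, -369.5]), array([521.3, -98.5])]
plate [ 612.9 -373.5] [ 528.5 -372.4]
crown [ 498.5 -141. ] legs [ 562.5 -161.7] [ 562.8 -120.8] [ 524.7 -159.8] [ 524.9 -122.1]
crown [ 497.9 -141. ] legs [ 560.  -161.1] [ 560.3 -121.4] [ 523.3 -159.2] [ 523.6 -122.6]
[(-372, 46), (-366, 46), (-360, 45), (-354, 39), (-348, 35), (-342, 42), (-336, 46), (-330, 46), (-324, 46), (-318, 41), (-312, 35), (-306, 40), (-300, 45), (-294, 46), (-288, 46), (-282, 46), (-276, 46), (-270, 46), (-264, 44), (-258, 38), (-252, 37), (-246, 43), (-240, 46), (-234, 46), (-228, 45), (-222, 40), (-216, 35), (-210, 41), (-204, 46), (-198, 47), (-168, 40), (-162, 37), (-156, 38), (-150, 44), (-144, 46)]
[ 0.61532313 -0.25371283  0.03924106]
```

View pics/w4c.png

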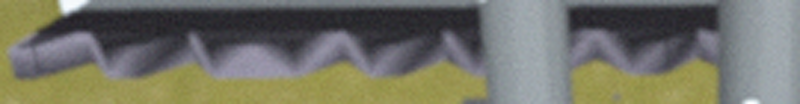

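The notches pair up at y = -349/-312, -254/-217 and -160/(-122), so the seats are at y = -330, -235 and -141 with x ≈ 566. The held bend needs +8 mm in world x, then lowering.

```bash
python3 -m crank '[[[-8,0,40],0,255],[[-8,0,85],0,255],[[-8,0,125],0,255],[[-8,0,145],0,255],[[-8,0,155],0,255],[[-8,0,162],0,255],[[-8,0,166],0,255],[[-8,0,166],0,255]]';python3 -m crank '[[[0,0,0],0,100],[[0,0,0],0,40],[[0,0,0],0,0],[[0,0,0],0,0],[[0,0,-30],0,0],[[0,0,-70],0,0],[[0,0,-110],0,0],[[0,0,-155],0,0],[[0,0,-175],0,0]]'
python3 - <<'E'
from h import *
c=snap('wrist','w5');s=get_state();print(s['eef_pos'],s['finger_force'],tool([.605,.347,.21]))
cv2.imwrite('pics/w5b.png',cv2.resize(c['frame'],(800,600)))
E
```

```text
time: 9.65
eef_pos: [0.5697, -0.1407, 0.0342]
tcp_rot: [0.004, 1.0, -0.0, 0.001]
contact_force: [0.5, -0.3, -2.5]
opening: 0.57
finger_force: 83.2
time: 10.55
eef_pos: [0.571, -0.1415, 0.2143]
tcp_rot: [0.004, 1.0, -0.002, 0.004]
contact_force: [0.5, 0.2, 0.0]
opening: 1.002
finger_force: 0.0
[ 0.57205482 -0.14194154  0.2167671 ] 0.0 [-28.70576242 489.233407     4.65384739]
```

View pics/w5b.png

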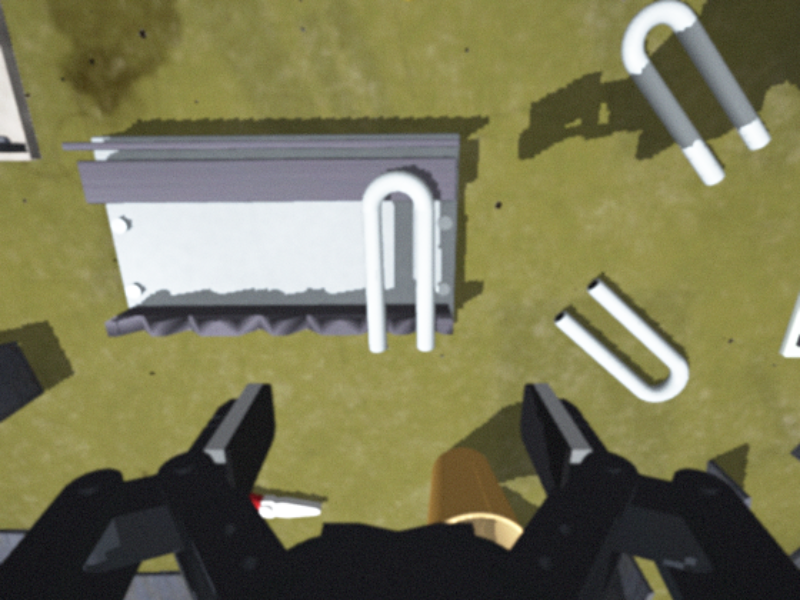

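The first bend lies on the rack, with its crown on the rest bar at (399,182) and its leg ends in the notches at (376,350) and (426,350). Next is jig place 1.

```bash
python3 -m crank '[[[-3,49,0],0,0],[[-6,98,0],1,0],[[-10,147,0],1,0],[[-13,196,0],1,0],[[-17,245,0],1,0],[[-20,294,0],1,0],[[-24,343,0],1,0],[[-28,392,0],1,0],[[-32,441,0],1,0],[[-32,488,0],1,0]]'; python3 -m crank '[[[0,0,0],0,0],[[0,0,0],0,0],[[0,0,0],0,0]]';python3 - <<'E'
from h import *
s=get_state();print(s['eef_pos'],s['tcp_rot'],tool([.605,.347,.21]))
E
```

```text
time: 11.6
eef_pos: [0.6049, 0.3491, 0.2075]
tcp_rot: [0.013, 1.0, -0.0, -0.0]
contact_force: [0.5, -0.4, -0.1]
opening: 0.998
finger_force: 0.0
time: 11.9
eef_pos: [0.605, 0.3462, 0.2077]
tcp_rot: [0.013, 1.0, -0.0, -0.0]
contact_force: [0.4, 0.4, 0.0]
opening: 1.002
finger_force: 0.0
[0.60502918 0.34617874 0.2077014 ] [ 1.33438642e-02  9.99910795e-01 -4.06424379e-04 -4.21264354e-04] [ 0.05300037  0.81829468 -2.29923397]
```

```bash
python3 -m crank '[[[0,1,50],0,0],[[0,1,100],0,0],[[0,1,145],0,0],[[0,1,170],0,0],[[0,1,178],0,0],[[0,1,178],0,0],[[0,1,178],0,160],[[0,1,178],0,255],[[0,1,178],0,255],[[0,1,178],0,255]]' 80; python3 -m crank '[[[0,0,0],0,255],[[0,0,0],0,255],[[0,0,-10],0,255],[[0,0,-40],0,255],[[0,0,-80],0,255],[[0,0,-120],0,255],[[0,0,-160],0,255],[[0,0,-170],0,255],[[0,0,-170],0,255]]'; python3 -m crank '[[[2,-48,0],-1,255],[[4,-96,0],-1,255],[[6,-145,0],-1,255],[[8,-194,0],-1,255],[[10,-243,0],-1,255],[[12,-292,0],-1,255],[[14,-341,0],-1,255],[[16,-390,0],-1,255],[[18,-439,0],-1,255],[[20,-488,0],-1,255]]';python3 -m crank '[[[2,-48,0],0,255],[[3,-94,0],0,255],[[3,-94,0],0,255],[[3,-94,0],0,255],[[3,-94,0],0,255]]'
python3 - <<'E'
from h import *
c=snap('wrist','w6');s=get_state();print(s['eef_pos'],s['finger_force'])
cv2.imwrite('pics/w6b.png',cv2.resize(c['frame'],(800,600)))
E
```

```text
time: 12.9
eef_pos: [0.6072, 0.3486, 0.034]
tcp_rot: [0.013, 1.0, 0.001, 0.002]
contact_force: [-1.0, -1.6, 5.7]
opening: 0.571
finger_force: 81.9
time: 13.8
eef_pos: [0.606, 0.3486, 0.203]
tcp_rot: [0.013, 1.0, 0.001, 0.002]
contact_force: [-0.3, 0.9, -2.4]
opening: 0.573
finger_force: 83.1
time: 14.8
eef_pos: [0.5702, -0.1403, 0.1963]
tcp_rot: [0.004, 1.0, 0.001, -0.003]
contact_force: [0.9, 0.3, -2.4]
opening: 0.575
finger_force: 83.3
time: 15.3
eef_pos: [0.5676, -0.2317, 0.1977]
tcp_rot: [0.004, 1.0, 0.001, -0.002]
contact_force: [1.1, 0.1, -2.2]
opening: 0.574
finger_force: 83.4
[ 0.56797284 -0.23149604  0.1983505 ] 83.43939542770386
```

View pics/w6b.png

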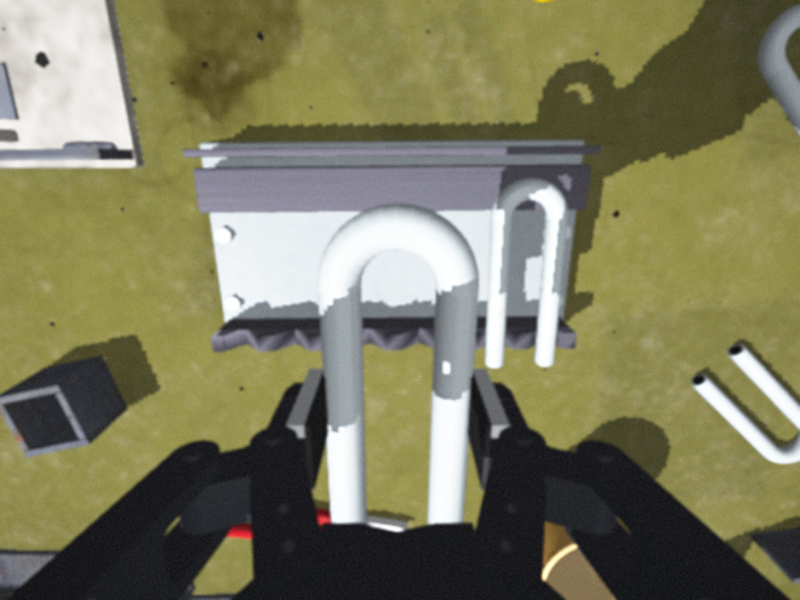

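The second bend is held straight with its crown at (399,226); the first rests in place at (525,270). It needs about -4 mm in y, then lowering.

```bash
python3 -m crank '[[[0,-4,40],0,255],[[0,-4,85],0,255],[[0,-4,125],0,255],[[0,-4,145],0,255],[[0,-4,155],0,255],[[0,-4,161],0,255],[[0,-4,165],0,255],[[0,-4,165],0,255]]';python3 -m crank '[[[0,0,0],0,100],[[0,0,0],0,40],[[0,0,0],0,0],[[0,0,0],0,0],[[0,0,-30],0,0],[[0,0,-70],0,0],[[0,0,-110],0,0],[[0,0,-155],0,0],[[0,0,-200],0,0],[[0,0,-200],0,0]]'
python3 - <<'E'
from h import *
c=snap('top','t7');s=get_state();print(s['eef_pos'],R.from_quat(s['tcp_rot']).as_matrix().round(3)[:2,:2])
i=c['frame'][150:320,280:480];cv2.imwrite('pics/t7b.png',cv2.resize(i,(700,595),interpolation=cv2.INTER_CUBIC))
E
```

```text
time: 16.15
eef_pos: [0.5695, -0.237, 0.0366]
tcp_rot: [0.004, 1.0, -0.0, 0.001]
contact_force: [-1.5, 1.8, -1.2]
opening: 0.571
finger_force: 83.7
time: 17.15
eef_pos: [0.5721, -0.2395, 0.2453]
tcp_rot: [0.004, 1.0, -0.004, 0.007]
contact_force: [1.8, -1.1, 0.3]
opening: 0.999
finger_force: 0.0
[ 0.57071561 -0.23859254  0.24116494] [[-1.     0.009]
 [ 0.009  1.   ]]
```

View pics/t7b.png

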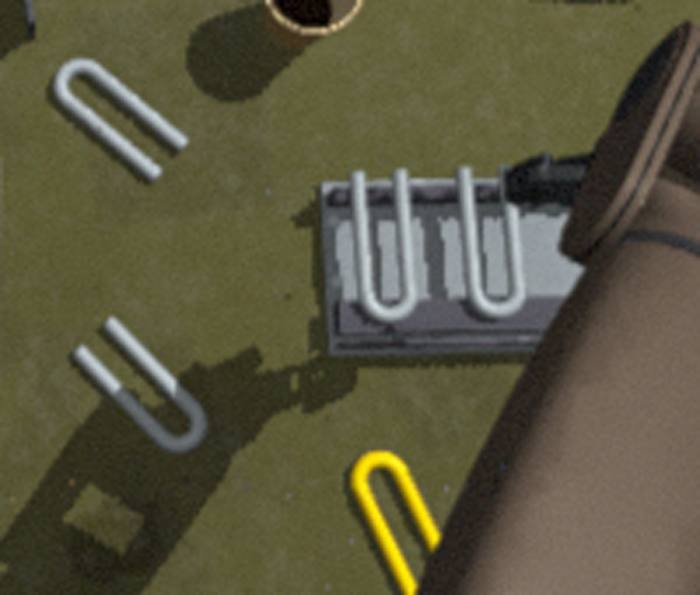

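Both finished bends lie on the rack at (385,245) and (490,240). The waiting bends are A with crown (75,75) and open ends (183,142)/(155,173), and B with crown (185,430) and open ends (112,325)/(82,353). I'll go to A now.

```bash
python3 -m crank '[[[-8,30,0],8,0],[[-16,60,0],16,0],[[-24,90,0],24,0],[[-32,120,0],32,0],[[-40,150,0],40,0],[[-50,180,0],48,0],[[-60,210,0],56,0],[[-70,240,0],64,0],[[-83,270,0],72,0],[[-83,293,0],80,0]]'; python3 -m crank '[[[0,0,0],8,0],[[0,0,0],16,0],[[0,0,0],24,0],[[0,0,0],32,0],[[0,0,0],40,0],[[0,0,0],48,0],[[0,0,0],52,0],[[0,0,0],52,0],[[0,0,0],52,0]]';python3 - <<'E'
from h import *
c=snap('wrist','w8');s=get_state();print(s['eef_pos'],s['qpos'],R.from_quat(s['tcp_rot']).as_matrix().round(3)[:2,:2])
cv2.imwrite('pics/w8b.png',cv2.resize(c['frame'],(800,600)))
E
```

```text
time: 18.2
eef_pos: [0.6542, 0.0567, 0.2332]
tcp_rot: [0.648, 0.762, -0.001, -0.001]
contact_force: [-0.6, -0.3, -0.3]
opening: 0.999
finger_force: 0.0
time: 19.1
eef_pos: [0.6536, 0.055, 0.234]
tcp_rot: [0.915, 0.403, -0.001, -0.0]
contact_force: [-0.2, -0.4, -0.1]
opening: 1.0
finger_force: 0.0
[0.65372975 0.05501889 0.23430254] [-7.04405376e-02  2.43942656e-01  1.62263508e+00 -2.74372212e-05
  1.27660387e+00  6.70053647e-01] [[ 0.675  0.738]
 [ 0.738 -0.675]]
```

View pics/w8b.png

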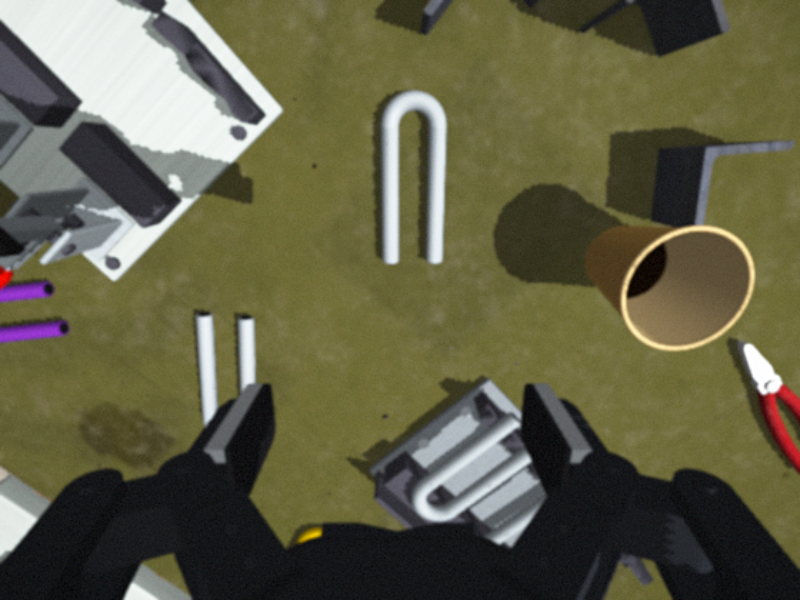

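Bend A is ahead with leg ends at (391,262) and (435,262) and crown at (414,101).

Run:
```python
from h import *
c=load('w8');bend(c,(391,262),(435,262),(414,101),.007)
s=get_state();x=R.from_quat(s['tcp_rot']).as_matrix()[:2,0];print(np.degrees(np.arctan2(x[1],x[0])),tool([.653,.0565,0]))
k=.7;a,b,q=[pix(c,p[0]*k,p[1]*k,.007) for p in((391,262),(435,262),(414,101))]
print(tool(q+.46*((a+b)/2-q)+[0,0,-.009]))
```

```text
L 0.1287 w 0.0385 pt [0.7053 0.0905] ang -132.1
47.573300993599794 [  0.83696605  -1.24990279 234.30353163]
[ 61.26497624  14.44487785 236.22337128]
```

Bend A was knocked about 55 mm aside since the start, and the fresh measurement covers that. Picking it now.

```bash
python3 -m crank '[[[30,7,30],0,0],[[61,14,70],0,0],[[61,14,115],0,0],[[61,14,160],0,0],[[61,14,200],0,0],[[61,14,225],0,0],[[61,14,235],0,0],[[61,14,235],0,0],[[61,14,235],0,0]]'; python3 -m crank '[[[0,0,0],0,120],[[0,0,0],0,200],[[0,0,0],0,255],[[0,0,0],0,255],[[0,0,0],0,255],[[0,0,0],0,255]]' 80
```

```text
time: 20.05
eef_pos: [0.707, 0.0905, 0.0021]
tcp_rot: [0.915, 0.403, 0.001, 0.001]
contact_force: [-0.1, 0.7, 0.4]
opening: 0.998
finger_force: 0.0
time: 20.65
eef_pos: [0.7073, 0.0907, 0.0033]
tcp_rot: [0.915, 0.403, 0.002, 0.001]
contact_force: [-1.0, 0.4, 5.7]
opening: 0.564
finger_force: 82.3
```

```bash
python3 -m crank '[[[0,0,-20],0,255],[[0,0,-65],0,255],[[0,0,-110],0,255],[[0,0,-155],0,255],[[0,0,-200],0,255],[[6,-30,-205],-8,255],[[14,-60,-205],-16,255],[[22,-90,-205],-24,255],[[30,-120,-205],-32,255],[[38,-150,-205],-40,255]]'; python3 -m crank '[[[6,-33,0],-8,255],[[6,-33,0],-16,255],[[6,-33,0],-24,255],[[6,-33,0],-32,255],[[6,-33,0],-40,255],[[6,-33,0],-48,255],[[6,-33,0],-56,255],[[6,-33,0],-64,255],[[6,-33,0],-72,255],[[6,-33,0],-80,255]]'; python3 -m crank '[[[0,0,0],-8,255],[[0,0,0],-11,255],[[0,0,0],-11,255],[[0,0,0],-11,255]]';python3 - <<'E'
from h import *
c=snap('wrist','w9');s=get_state();x=R.from_quat(s['tcp_rot']).as_matrix()[:2,0];print(s['eef_pos'],np.degrees(np.arctan2(x[1],x[0])))
cv2.imwrite('pics/w9b.png',cv2.resize(c['frame'],(800,600)))
E
```

```text
time: 21.65
eef_pos: [0.6195, 0.2207, 0.2062]
tcp_rot: [0.72, 0.694, 0.0, 0.0]
contact_force: [-0.1, -0.2, -2.0]
opening: 0.565
finger_force: 82.8
time: 22.65
eef_pos: [0.5876, 0.2273, 0.2061]
tcp_rot: [0.106, 0.994, 0.0, 0.0]
contact_force: [-0.1, -0.0, -1.3]
opening: 0.564
finger_force: 83.0
time: 23.05
eef_pos: [0.5878, 0.2273, 0.2059]
tcp_rot: [0.014, 1.0, 0.0, 0.0]
contact_force: [-0.6, 0.8, -1.9]
opening: 0.565
finger_force: 83.0
[0.58783581 0.22730905 0.20572033] 178.44503263693701
```

View pics/w9b.png

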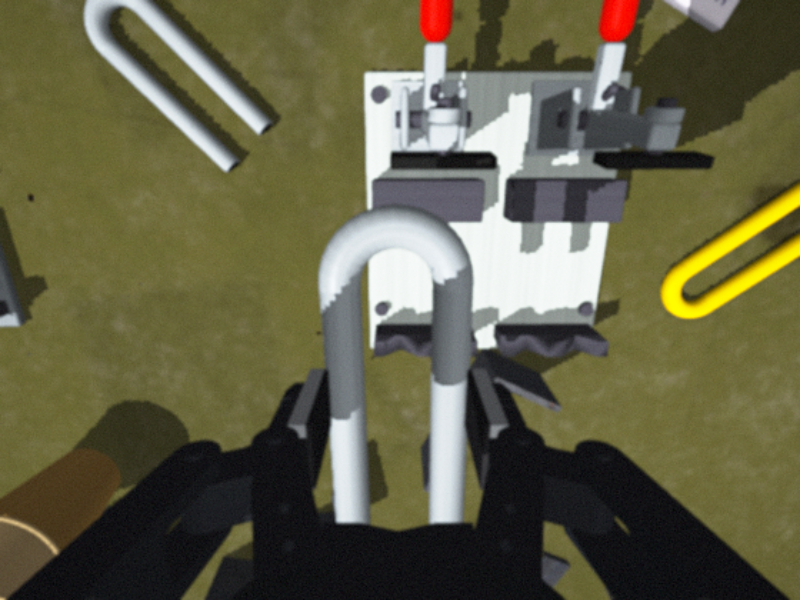

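A is held straight with its crown at (396,227); the jig's rest bars are at (430,200) and (567,198), and the jig is empty.

Run:
```python
from h import *
c=load('w9');k=.7
q=pix(c,396*k,227*k,.210);print(q, q+.06*np.array([np.cos(-.026),np.sin(-.026),0]))
f=lambda x,y,z:(1000*pix(c,x*k,y*k,z)[:2]).round(1)
print('rest0',[f(*p,.036) for p in((374,182),(484,180),(375,219),(484,220))],'rest1',[f(*p,.036) for p in((508,180),(627,180),(506,219),(624,219))])
P=cloud(c);b=cv2.imread
Q=P[int(323*k):int(360*k),int(490*k):int(610*k)].reshape(-1,3);Q=Q[(Q[:,2]>.028)&(Q[:,2]<.06)];y=Q[:,1]*1000
print([(int(a+3),round(np.percentile(Q[(y>=a)&(y<a+6),2],90)*1000)) for a in np.arange(300,400,6) if ((y>=a)&(y<a+6)).sum()>2],Q.mean(0))
p=q+.06*np.array([np.cos(-.026),np.sin(-.026),0])
print('shift seat0',tool(get_state()['eef_pos']+np.array([.602,.2465,.043])-p))
```

```text
[0.52806702 0.22725951 0.21      ] [0.58804674 0.22569969 0.21      ]
rest0 [array([524. , 211.4]), array([524.7, 288. ]), array([549.6, 210.9]), array([552.4, 289. ])] rest1 [array([525.2, 304.6]), array([527.5, 387.4]), array([552.1, 304.7]), array([554.4, 389.1])]
[(303, 44), (309, 46), (315, 45), (321, 40), (327, 35), (333, 40), (339, 45), (345, 46), (351, 46), (357, 42), (363, 36), (369, 38), (375, 45), (381, 46), (387, 46)] [0.64868289 0.34577663 0.03896982]
shift seat0 [-13.33532839  21.16703004 167.00440827]
```

```bash
python3 -m crank '[[[-13,21,0],0,255],[[-13,21,45],0,255],[[-13,21,90],0,255],[[-13,21,130],0,255],[[-13,21,150],0,255],[[-13,21,160],0,255],[[-13,21,166],0,255],[[-13,21,168],0,255],[[-13,21,168],0,255]]';python3 -m crank '[[[0,0,0],0,100],[[0,0,0],0,40],[[0,0,0],0,0],[[0,0,0],0,0],[[0,0,-30],0,0],[[0,0,-70],0,0],[[0,0,-110],0,0],[[0,0,-155],0,0],[[0,0,-200],0,0],[[0,0,-200],0,0]]'
python3 - <<'E'
from h import *
c=snap('wrist','w10');s=get_state();x=R.from_quat(s['tcp_rot']).as_matrix()[:2,0];print(s['eef_pos'],np.degrees(np.arctan2(x[1],x[0])))
cv2.imwrite('pics/w10b.png',cv2.resize(c['frame'],(800,600)))
E
```

```text
time: 24.0
eef_pos: [0.6028, 0.248, 0.0394]
tcp_rot: [0.013, 1.0, 0.0, 0.001]
contact_force: [-2.0, -2.2, 1.5]
opening: 0.56
finger_force: 83.7
time: 25.0
eef_pos: [0.6056, 0.2492, 0.2475]
tcp_rot: [0.013, 1.0, 0.002, 0.008]
contact_force: [1.6, -0.9, 0.1]
opening: 0.993
finger_force: 0.0
[0.60398186 0.24874083 0.24329791] 178.51465797620574
```

View pics/w10b.png

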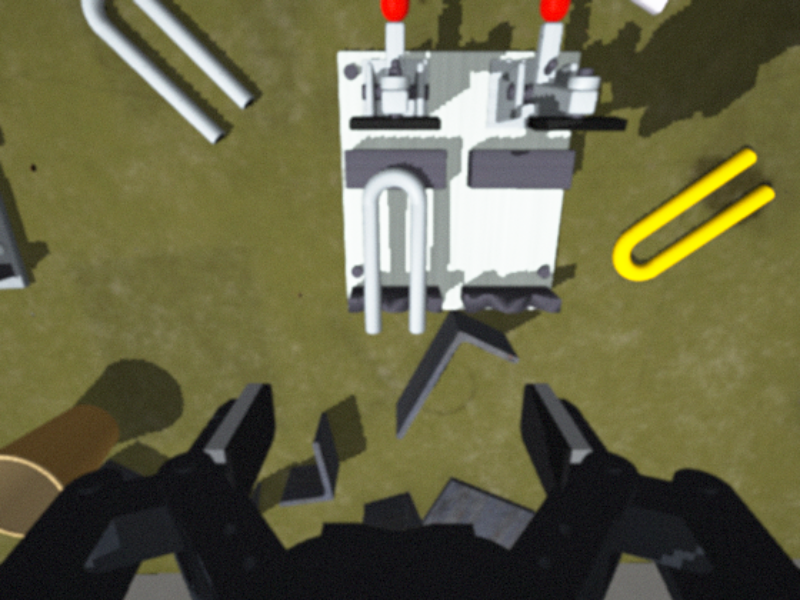

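Bend A lies in place 0, with its crown on the rest bar at (396,178) and its leg ends past the notches at (374,332) and (417,332). My picture allowance is used up, so from here I rely on depth data. Next I'll check level and locate B.

```bash
cat >> h.py <<'E'
def fit(c,x0,x1,y0,y1,z0,z1,bright=110):
    P=cloud(c).reshape(-1,3);col=c['frame'].reshape(-1,3).astype(int)
    m=(P[:,0]>x0)&(P[:,0]<x1)&(P[:,1]>y0)&(P[:,1]<y1)&(P[:,2]>z0)&(P[:,2]<z1)&(col.min(1)>bright)&(np.ptp(col,axis=1)<40)
    lab=np.zeros(c['range_z'].shape,np.uint8);lab.ravel()[m]=255
    n,L,st,_=cv2.connectedComponentsWithStats(lab,connectivity=8)
    if n<2: print('none');return
    i=1+st[1:,4].argmax();Q=P[(L==i).ravel()]
    r=cv2.minAreaRect(1000*Q[:,:2].astype(np.float32));print(n-1,len(Q),[np.round(v,1) for v in r])
    A=np.c_[Q[:,:2]-Q[:,:2].mean(0),np.ones(len(Q))];t=Q[:,2]>np.percentile(Q[:,2],50)
    print('plane',np.linalg.lstsq(A[t],Q[t,2],rcond=None)[0].round(4),'ztop',np.percentile(Q[:,2],[10,50,95]).round(4))
    return Q
E
python3 - <<'E'
from h import *
c=load('w10')
print('seat0');fit(c,.5,.7,.2,.3,.042,.056)
c=snap('top','t11');print('B top');fit(c,.36,.55,-.02,.19,.006,.03,70)
s=get_state();x=R.from_quat(s['tcp_rot']).as_matrix()[:2,0];print(s['eef_pos'],np.degrees(np.arctan2(x[1],x[0])),s['qpos'])
E
```

```text
seat0
6 2720 [array([604.1, 246.8]), array([ 51.8, 133.9]), np.float64(88.5)]
plane [-0.0008  0.0004  0.0486] ztop [0.045  0.0477 0.0495]
B top
1 382 [array([447.7,  74.3]), array([135.7,  51.7]), np.float64(42.1)]
plane [-0.0009  0.0037  0.014 ] ztop [0.0085 0.0118 0.0166]
[0.60242391 0.24834411 0.23971187] 178.51213318230472 [ 2.35506522e-01  2.27076542e-01  1.63274488e+00  9.20719107e-05
  1.27725032e+00 -1.30935080e+00]
```

```bash
python3 -m crank '[[[25,-30,0],-8,0],[[50,-60,0],-16,0],[[75,-90,0],-24,0],[[100,-120,0],-32,0],[[125,-150,0],-40,0],[[150,-179,0],-44,0],[[150,-179,0],-44,0],[[150,-179,0],-44,0],[[150,-179,0],-44,0]]'
python3 - <<'E'
from h import *
c=snap('wrist','w12');Q=fit(c,.36,.55,-.02,.19,.006,.03,90)
print(fit(snap('top'),.36,.55,-.02,.19,.006,.03,70) is None)
s=get_state();x=R.from_quat(s['tcp_rot']).as_matrix()[:2,0];print(s['eef_pos'],np.degrees(np.arctan2(x[1],x[0])),s['qpos'])
E
```

```text
time: 26.0
eef_pos: [0.4471, 0.0734, 0.2365]
tcp_rot: [-0.362, 0.932, 0.0, -0.001]
contact_force: [1.0, -0.5, -0.0]
opening: 0.998
finger_force: 0.0
1 2318 [array([447.9,  71.5]), array([135.7,  51. ]), np.float64(42.6)]
plane [-0.0013 -0.0006  0.0127] ztop [0.0094 0.0119 0.0136]
2 87 [array([405.6,  45.5]), array([26.7, 51.4]), np.float64(3.0)]
plane [-0.0607 -0.0349  0.0145] ztop [0.0086 0.0124 0.0163]
False
[0.44737027 0.07358205 0.2369116 ] -137.44775416924372 [-6.15030469e-02 -2.27031437e-01  2.09201929e+00  1.68525332e-04
  1.27746885e+00 -2.37502479e+00]
```

```bash
python3 -m crank '[[[2,-2,45],0,0],[[2,-2,90],0,0],[[2,-2,135],0,0],[[2,-2,180],0,0],[[2,-2,215],0,0],[[2,-2,232],0,0],[[2,-2,237],0,0],[[2,-2,237],0,0],[[2,-2,237],0,0]]'; python3 -m crank '[[[0,0,0],0,120],[[0,0,0],0,200],[[0,0,0],0,255],[[0,0,0],0,255],[[0,0,0],0,255],[[0,0,0],0,255]]' 80
```

```text
time: 27.0
eef_pos: [0.4482, 0.0704, 0.0014]
tcp_rot: [-0.363, 0.932, -0.0, 0.001]
contact_force: [0.0, -0.4, 0.6]
opening: 0.998
finger_force: 0.0
time: 27.6
eef_pos: [0.4481, 0.0701, 0.0022]
tcp_rot: [-0.362, 0.932, -0.0, 0.001]
contact_force: [-1.4, 0.1, 6.8]
opening: 0.568
finger_force: 81.5
```

```bash
python3 -m crank '[[[0,0,-20],0,255],[[0,0,-65],0,255],[[0,0,-110],0,255],[[0,0,-155],0,255],[[0,0,-200],0,255],[[0,0,-215],0,255],[[-45,14,-215],7,255],[[-90,28,-215],14,255],[[-135,42,-215],21,255],[[-135,42,-215],21,255]]'
python3 - <<'E'
from h import *
s=get_state();x=R.from_quat(s['tcp_rot']).as_matrix()[:2,0];print(s['eef_pos'],np.degrees(np.arctan2(x[1],x[0])),tool([.605,.347,.215]))
E
```

```text
time: 28.6
eef_pos: [0.5193, 0.1959, 0.2149]
tcp_rot: [-0.187, 0.982, 0.001, 0.0]
contact_force: [-0.2, 0.2, -2.1]
opening: 0.573
finger_force: 83.2
[0.51927841 0.19592382 0.21487162] -158.399876916885 [-135.31706494  108.91048232    0.13866165]
```

```bash
python3 -m crank '[[[-34,27,0],7,255],[[-68,54,0],14,255],[[-102,82,0],21,255],[[-135,109,0],23,255],[[-135,109,0],23,255],[[-135,109,0],23,255],[[-135,109,0],23,255]]'
python3 - <<'E'
from h import *
c=snap('wrist','w13');Q=fit(c,.5,.7,.28,.42,.20,.25,60)
print('crown x',np.percentile(Q[:,0],1),'y',Q[Q[:,0]<.575][:,1].min(),Q[Q[:,0]<.575][:,1].max())
# crown outer edge by pixels: column profile as in w9 for comparison
for n in('w9','w13'):
    g=load(n);z=g['range_z'];m=(z>.05)&(z<.26)&(g['frame'].min(2)>60)
    col=m[:230,:];rr=np.where(m[100:200,270:285].any(1))[0];u=np.where(m[185])[0];print(n,'top row',100+rr.min(),'row185 cols',u.min(),u.max(), 'w9 ref')
s=get_state();x=R.from_quat(s['tcp_rot']).as_matrix()[:2,0];print(s['eef_pos'],s['finger_force'],np.degrees(np.arctan2(x[1],x[0])))
E
```

```text
time: 29.3
eef_pos: [0.6031, 0.3422, 0.2152]
tcp_rot: [0.013, 1.0, -0.0, -0.0]
contact_force: [-0.6, -0.4, -1.1]
opening: 0.569
finger_force: 83.3
2 13266 [array([600.5, 339.7]), array([ 63.4, 126.8]), np.float64(84.0)]
plane [ 4.500e-03 -2.000e-04  2.269e-01] ztop [0.222  0.2249 0.227 ]
crown x 0.5387703326718543 y 0.31625769547923843 0.36819036166632474
w9 top row 100 row185 cols 225 330 w9 ref
w13 top row 145 row185 cols 226 331 w9 ref
[0.60317208 0.3420561  0.21555481] 83.30659031867981 178.46962697590826
```

```bash
python3 -m crank '[[[-1,6,30],0,255],[[-1,6,75],0,255],[[-1,6,115],0,255],[[-1,6,145],0,255],[[-1,6,162],0,255],[[-1,6,171],0,255],[[-1,6,176],0,255],[[-1,6,178],0,255],[[-1,6,178],0,255]]';python3 -m crank '[[[0,0,0],0,100],[[0,0,0],0,40],[[0,0,0],0,0],[[0,0,0],0,0],[[0,0,-30],0,0],[[0,0,-70],0,0],[[0,0,-110],0,0],[[0,0,-155],0,0],[[0,0,-200],0,0],[[0,0,-200],0,0]]'
python3 - <<'E'
from h import *
c=snap('wrist','w14')
print('seat1');fit(c,.5,.7,.30,.4,.042,.056)
print('seat0');fit(c,.5,.7,.2,.297,.042,.056)
P=cloud(c).reshape(-1,3)
for n,y in(('c0',.250),('c1',.349)):
    Q=P[(abs(P[:,1]-y)<.035)&(P[:,0]<.53)&(P[:,0]>.42)&(P[:,2]>.11)&(P[:,2]<.16)];print(n,len(Q),Q.min(0).round(3),Q.max(0).round(3),Q.mean(0).round(3))
s=get_state();print(s['eef_pos'])
E
```

```text
time: 30.25
eef_pos: [0.6058, 0.3494, 0.0391]
tcp_rot: [0.013, 1.0, 0.0, 0.001]
contact_force: [0.7, -0.4, -0.6]
opening: 0.569
finger_force: 83.3
time: 31.25
eef_pos: [0.6084, 0.3509, 0.2482]
tcp_rot: [0.013, 1.0, 0.003, 0.008]
contact_force: [0.3, -0.4, 1.6]
opening: 0.997
finger_force: 0.0
seat1
6 2721 [array([608.3, 347.7]), array([ 51.9, 134.5]), np.float64(87.7)]
plane [-0.0006 -0.0005  0.0487] ztop [0.0449 0.0478 0.0495]
seat0
8 2718 [array([604.5, 246. ]), array([ 54.9, 134.5]), np.float64(87.1)]
plane [-0.0013 -0.0014  0.0487] ztop [0.0453 0.0478 0.0496]
c0 1485 [0.483 0.225 0.11 ] [0.513 0.275 0.143] [0.502 0.252 0.136]
c1 1231 [0.485 0.325 0.127] [0.516 0.374 0.143] [0.505 0.35  0.137]
[0.60700676 0.35023984 0.24384083]
```

Both new bends sit level in the jig (tube tops at 50 mm). Before shutting the clamps, I'll check the clearance behind the open arms.

Run:
```python
from h import *
P=np.vstack([cloud(load(n)).reshape(-1,3) for n in('w3','w10','w14')])
for y in(.250,.349):
    for xa in np.arange(.40,.53,.01):
        m=(abs(P[:,1]-y)<.03)&(abs(P[:,0]-xa)<.005)&(P[:,2]<.17);Q=P[m]
        if len(Q)>5: h=Q[Q[:,2]>.09]; print(y,xa.round(3),'zmax',np.percentile(Q[:,2],98).round(3),'y of >90:',(h[:,1].min().round(3),h[:,1].max().round(3)) if len(h) else '')
print(tool([.458,.252,.244]))
```

```text
0.25 0.41 zmax -0.001 y of >90: 
0.25 0.42 zmax 0.0 y of >90: 
0.25 0.43 zmax 0.0 y of >90: 
0.25 0.44 zmax 0.08 y of >90: 
0.25 0.45 zmax 0.076 y of >90: 
0.25 0.46 zmax 0.075 y of >90: 
0.25 0.47 zmax 0.082 y of >90: 
0.25 0.48 zmax 0.138 y of >90: (np.float64(0.247), np.float64(0.254))
0.25 0.49 zmax 0.142 y of >90: (np.float64(0.242), np.float64(0.258))
0.25 0.5 zmax 0.139 y of >90: (np.float64(0.225), np.float64(0.258))
0.25 0.51 zmax 0.139 y of >90: (np.float64(0.225), np.float64(0.275))
0.25 0.52 zmax 0.036 y of >90: 
0.349 0.42 zmax 0.0 y of >90: 
0.349 0.43 zmax 0.0 y of >90: 
0.349 0.44 zmax 0.08 y of >90: 
0.349 0.45 zmax 0.078 y of >90: 
0.349 0.46 zmax 0.075 y of >90: 
0.349 0.47 zmax 0.081 y of >90: 
0.349 0.48 zmax 0.08 y of >90: (np.float64(0.347), np.float64(0.348))
0.349 0.49 zmax 0.141 y of >90: (np.float64(0.342), np.float64(0.358))
0.349 0.5 zmax 0.14 y of >90: (np.float64(0.342), np.float64(0.357))
0.349 0.51 zmax 0.139 y of >90: (np.float64(0.324), np.float64(0.374))
0.349 0.52 zmax 0.138 y of >90: (np.float64(0.339), np.float64(0.374))
[ 146.40118266 -102.06159115   -2.05688354]
```

```bash
python3 -m crank '[[[45,0,0],0,255],[[90,0,0],0,255],[[135,0,0],0,255],[[148,0,0],0,255],[[148,0,0],0,255],[[148,0,45],0,255],[[148,0,90],0,255],[[148,0,120],0,255],[[148,0,133],0,255],[[148,0,133],0,255]]'; python3 -m crank '[[[0,0,0],0,255],[[0,0,0],0,255]]'
```

```text
time: 32.3
eef_pos: [0.4566, 0.3522, 0.1017]
tcp_rot: [0.013, 1.0, -0.001, -0.002]
contact_force: [1.3, -0.1, 0.1]
opening: -0.001
finger_force: 0.0
time: 32.5
eef_pos: [0.4588, 0.3539, 0.1068]
tcp_rot: [0.013, 1.0, 0.001, 0.002]
contact_force: [-0.3, -0.3, 0.0]
opening: 0.002
finger_force: 0.0
```

```bash
python3 -m crank '[[[-12,-1,0],0,255],[[-24,-1,0],0,255],[[-36,-1,0],0,255],[[-48,-1,0],0,255],[[-58,-1,0],0,255],[[-68,-1,0],0,255],[[-74,-1,0],0,255],[[-74,-1,0],0,255]]';python3 - <<'E'
from h import *
c=snap('top');P=cloud(c).reshape(-1,3);col=c['frame'].reshape(-1,3).astype(int)
m=(col[:,2]>120)&(col[:,1]<60)&(P[:,0]>.38)&(P[:,0]<.55)&(P[:,1]>.2)&(P[:,1]<.4)
Q=P[m];print(len(Q))
for y in(.25,.349):
    q=Q[abs(Q[:,1]-y)<.04];print(y,len(q),q.min(0).round(3),q.max(0).round(3)) if len(q) else print(y,0)
E
```

```text
time: 33.3
eef_pos: [0.5328, 0.3501, 0.1051]
tcp_rot: [0.013, 1.0, 0.0, 0.001]
contact_force: [1.3, -0.5, 0.2]
opening: -0.002
finger_force: 0.0
116
0.25 116 [0.381 0.244 0.007] [0.444 0.26  0.092]
0.349 0
```

```bash
python3 -m crank '[[[0,0,-45],0,255],[[0,0,-90],0,255],[[0,0,-125],0,255],[[20,-33,-125],0,255],[[45,-66,-125],0,255],[[72,-99,-125],0,255],[[72,-99,-125],0,255],[[72,-99,-125],0,255]]';python3 - <<'E'
from h import *
for n in('wrist','top'):
    c=snap(n);P=cloud(c).reshape(-1,3);col=c['frame'].reshape(-1,3).astype(int)
    m=(col[:,2]>120)&(col[:,1]<60)&(P[:,0]>.38)&(P[:,0]<.55)&(P[:,1]>.2)&(P[:,1]<.4);Q=P[m]
    for y in(.25,.349):
        q=Q[abs(Q[:,1]-y)<.04];print(n,y,len(q),q.min(0).round(3),q.max(0).round(3)) if len(q) else print(n,y,0)
    q=P[(abs(P[:,1]-.349)<.03)&(P[:,0]>.49)&(P[:,0]<.58)&(P[:,2]>.055)&(P[:,2]<.16)];print('arm1',len(q),q.min(0).round(3) if len(q) else'',q.max(0).round(3) if len(q) else '')
E
```

```text
time: 34.15
eef_pos: [0.4559, 0.2527, 0.2298]
tcp_rot: [0.013, 1.0, 0.0, 0.001]
contact_force: [0.2, 0.3, -0.4]
opening: -0.002
finger_force: 0.0
wrist 0.25 1038 [ 0.38   0.239 -0.003] [0.45  0.262 0.09 ]
wrist 0.349 980 [0.479 0.341 0.034] [0.549 0.383 0.171]
arm1 1156 [0.49  0.324 0.055] [0.566 0.373 0.159]
top 0.25 57 [0.402 0.245 0.069] [0.441 0.26  0.088]
top 0.349 0
arm1 92 [0.532 0.326 0.055] [0.565 0.373 0.082]
```

Clamp 1 is shut. Now clamp 0.

```bash
python3 -m crank '[[[0,0,45],0,255],[[0,0,90],0,255],[[0,0,115],0,255],[[0,0,126],0,255],[[0,0,126],0,255],[[0,0,126],0,255]]'; python3 -m crank '[[[-12,-1,0],0,255],[[-24,-1,0],0,255],[[-36,-1,0],0,255],[[-48,-1,0],0,255],[[-58,-1,0],0,255],[[-68,-1,0],0,255],[[-75,-1,0],0,255],[[-75,-1,0],0,255]]';python3 -m crank '[[[0,0,-45],0,255],[[0,0,-90],0,255],[[0,0,-135],0,255],[[0,0,-180],0,255],[[30,0,-200],0,255],[[50,0,-200],0,255],[[50,0,-200],0,255],[[50,0,-200],0,255]]'
python3 - <<'E'
from h import *
c=snap('wrist','w15');P=cloud(c).reshape(-1,3);col=c['frame'].reshape(-1,3).astype(int)
m=(col[:,2]>120)&(col[:,1]<60)&(P[:,0]>.38)&(P[:,0]<.57)&(P[:,1]>.2)&(P[:,1]<.4);Q=P[m]
for y in(.25,.349):
    q=Q[abs(Q[:,1]-y)<.03];print(y,len(q),np.percentile(q,[2,98],axis=0).round(3) if len(q) else '')
    q=P[(abs(P[:,1]-y)<.035)&(P[:,0]>.505)&(P[:,0]<.58)&(P[:,2]>.055)&(P[:,2]<.2)];print('arm',len(q),np.percentile(q,[2,50,98],axis=0).round(3))
print('seat1');fit(c,.575,.7,.30,.4,.042,.056);print('seat0');fit(c,.575,.7,.2,.297,.042,.056)
E
```

```text
time: 34.85
eef_pos: [0.4578, 0.2538, 0.1048]
tcp_rot: [0.013, 1.0, 0.0, 0.001]
contact_force: [0.3, -0.4, -0.0]
opening: 0.002
finger_force: 0.0
time: 35.65
eef_pos: [0.5333, 0.25, 0.1043]
tcp_rot: [0.013, 1.0, 0.0, 0.002]
contact_force: [0.2, 0.0, -0.2]
opening: -0.001
finger_force: 0.0
time: 36.45
eef_pos: [0.4812, 0.2514, 0.3034]
tcp_rot: [0.013, 1.0, 0.0, 0.001]
contact_force: [-0.3, 1.3, 0.5]
opening: -0.0
finger_force: 0.0
0.25 310 [[0.383 0.242 0.01 ]
 [0.491 0.259 0.171]]
arm 391 [[0.527 0.226 0.055]
 [0.55  0.248 0.069]
 [0.562 0.27  0.079]]
0.349 429 [[0.481 0.341 0.035]
 [0.526 0.372 0.17 ]]
arm 609 [[0.507 0.329 0.055]
 [0.541 0.347 0.069]
 [0.564 0.368 0.079]]
seat1
3 556 [array([625.7, 365.4]), array([ 13.5, 101.1]), np.float64(87.7)]
plane [-0.0005  0.0011  0.0483] ztop [0.0444 0.0474 0.0492]
seat0
2 202 [array([597.7, 228.3]), array([13.2, 45.4]), np.float64(87.2)]
plane [ 0.0067 -0.0329  0.0486] ztop [0.045  0.0477 0.0495]
```

```bash
python3 -m crank '[[[0,40,0],0,0],[[0,80,0],0,0],[[0,120,0],0,0],[[0,160,0],0,0],[[0,200,0],0,0],[[0,240,0],0,0],[[0,270,0],0,0],[[0,270,0],0,0],[[0,270,0],0,0]]'
python3 - <<'E'
from h import *
c=snap('top','t16')
for n,a in {'seat1':(.5,.7,.30,.4),'seat0':(.5,.7,.2,.297),'r0':(.48,.66,-.185,-.095),'r1':(.48,.66,-.28,-.19)}.items():print(n);fit(c,*a,.041,.056,90)
P=cloud(c).reshape(-1,3);q=P[(abs(P[:,0]-.795)<.06)&(abs(P[:,1]+.08)<.07)&(P[:,2]>.085)];print('cup',q.mean(0),q.max(0));s=get_state();print(s['time'],s['contact_force'])
c=snap('wrist','w16')
E
```

```text
time: 37.4
eef_pos: [0.4885, 0.5213, 0.3013]
tcp_rot: [0.013, 1.0, -0.001, -0.001]
contact_force: [0.6, -0.2, 0.1]
opening: 1.0
finger_force: 0.0
seat1
9 148 [array([619.2, 328.1]), array([ 25.4, 108.4]), np.float64(79.4)]
plane [-0.0053  0.0023  0.05  ] ztop [0.0434 0.0477 0.0525]
seat0
7 153 [array([613.4, 224.1]), array([ 26.3, 113.8]), np.float64(84.4)]
plane [-0.0161  0.1664  0.0496] ztop [0.0439 0.0477 0.0523]
r0
5 389 [array([ 568.8, -148.6]), array([ 69.6, 134.9]), np.float64(89.8)]
plane [ 0.0082 -0.0069  0.0497] ztop [0.044  0.0475 0.0519]
r1
9 389 [array([ 570.2, -230. ]), array([135.9,  67.2]), np.float64(4.6)]
plane [ 0.002  -0.0013  0.0497] ztop [0.0441 0.0478 0.0521]
cup [ 0.80238021 -0.0851697   0.09442722] [ 0.83778459 -0.03719756  0.10278803]
37.45 [ 0.45824533  0.19581981 -0.35730929]
```

```bash
python3 -c "
from plant import ctrl;print(ctrl.sign_off())"
```

```text
the job is handed in; nothing more can be done
None
```

The job is handed in: both finished bends lie on the rack, bends A and B are clamped in the jig, no third bend was waiting, and the cup still stands; I made the final checks from depth data because my picture allowance was used up.

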